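# Feed the carton to the stop and reset the labeller

## Task

Without lifting or carrying anything, push the small carton along its steel lane until it rests against the end stop. Then reach with the closed fingertips into the round well of the aluminium console, press the sunken reset key right down, hold it down for about half a second and let it come back up. Leave the key in the square well alone, do not press reset before the carton is at the stop, and leave everything else where it stands.

Things in the scene. Friction and masses are not known exactly. Their poses are not given: they have to be found in the camera images.
- lane: Fixed steel slide bed with aluminium sides, 90 mm wide (its x), 290 mm long (its y, from y = -155 mm to the stop's back at +132 mm). Origin on the table under it; z up. Its sliding surface is 30 mm above the table. Two guide rails, 16 mm high above the bed and 72 mm apart inside, run along y. The carton is pushed towards +y; the end at -y is open. It stands in one of two places, left or right of the console, turned up to 0.3 rad either way.
- lane_stop (a point): Point on the inner face of the lane's end stop (an upright steel plate 90 mm wide, its top 55 mm above the bed), at bed height in the middle of the lane; 120 mm from the lane's origin along its y. The push goes along +y of the lane to this face. With the carton against it, the carton's origin is 45 mm short of this point.
- carton: Small closed cardboard carton with a paper tape strip on top, lying in the lane between the rails: 60 mm across the lane (its x), 90 mm along the lane (its y), 50 mm high. Origin at the centre of its underside. About 0.25 kg (0.17 to 0.35), slides with plain friction. It starts 85 to 145 mm short of the stop.
- console: Fixed plain aluminium control box, 130 mm (x) by 210 mm (y) by 60 mm high, turned up to 0.5 rad. Origin on the table under its centre; z up. Its flat top has two wells in a line along its y: a round one at y = +52 mm and a square one at y = -52 mm, each with a black key sunk in it.
- reset_mouth (a point): Centre of the mouth of the ROUND well (50 mm diameter, straight walls), level with the console's top, 60 mm above the table. The reset key, a black disc 30 mm in diameter, is centred in it; its top lies 22 mm below the mouth when up, 28 mm when fully down. The well's floor around the key is 36 mm below the mouth.
- feed_mouth (a point): Centre of the mouth of the SQUARE well (48 by 48 mm, same depths, same black disc key): the label feed key, not to be pressed.
- reset_key (a joint): Travel of the reset key in the round well: 0 up, 0.006 m fully down. Spring: it starts to move at about 1.5 N, is fully down at about 5 N, and comes back up by itself.
- feed_key (a joint): Travel of the key in the square well, 0 up to 0.006 m down; same spring. Leave alone.
- core: Bystander: loose cardboard label core, ring 60 mm across, 50 mm high, standing beside the lane. Origin at the centre of its underside.
- screwdriver: Bystander: loose screwdriver 170 mm long lying beside the console. Origin near its middle, x along it.
- label_roll: Bystander: loose roll of white labels standing on end, 90 mm across, 60 mm high. Origin at the centre of its underside.
- wrench: Bystander: loose steel wrench, 160 mm long, lying flat on the table at the near right. Origin near its middle, x along it.
- jar: Bystander: loose jar, 60 mm across, 80 mm high. Origin at the centre of its underside.
- spare_carton: Bystander: a larger closed carton, 90 by 120 by 60 mm, standing on the table at the right (not in the lane). Origin at the centre of its underside.
- marker: Bystander: loose black marker pen, 124 mm long, 14 mm thick, lying on the table. Origin at its underside's middle, x along it.
Not all that is in view belongs to the job. What is shaped like the carton but blue or orange is not meant.

How it is judged:
By the outcome, as a careful person would: the job done as asked, in the order asked, and still so for the second after the job is handed in, with the robot touching nothing.
It also fails if it takes over 48 s, if anything falls off the work surface, if the arm or the gripper's body presses on something with over 40 N, if the wrist force passes 120 N, or if a joint passes its speed limit or range.

## Robot

A 6-joint arm with a two-finger parallel gripper is mounted at the origin on the work surface. World frame = base frame: x ahead of the robot, y to its left, z up, the work surface at z = 0. Lengths are in mm, angles in rad, forces in N, time in s.
With the tool pointing down it reaches from about 275 to 1000 mm from the base axis. Payload 8.4 kg.
Tool frame: the origin (TCP) lies between the finger pads; the fingertips stand r.finger_overhang ahead of it and the grasp point (between the pads) is the TCP (r.finger_overhang is the distance from the TCP to the fingertips, in mm); z points along the fingers, y is the line along which they close (so a half turn about z gives the same grasp; the last joint's range is limited). The gripper opens to 85 mm and grips with 20 to 120 N. Pads are 22 mm wide; open, the fingers measure 114 mm over their backs; the gripper's body (76 mm by 85 mm) begins 54 mm behind the grasp point. The pads swing forward as they close: fully open they stand 13 mm farther back than shut.
Start: joints at [1.251, 0.353, 1.633, -0, 1.155, -0.002], TCP at [195.297, 593.706, 250.281] pointing down, gripper open.
Joint ranges: [-2.63, 2.63], [-0.92, 2.1], [0.06, 2.66], [-1.3, 4.44], [0, 2.69], [-3.02, 3.02]. Speed limits (rad/s): [2.22, 2.22, 2.79, 3.14, 3.14, 3.14].

## Interface

Orientations are given as [roll, pitch, yaw] about the fixed x, y, z axes, in that order (R = Rz(yaw) Ry(pitch) Rx(roll)).
In Python, from rig import r, cams, sign_off gives the robot as it stands.
- The arm moves only by the shell command python3 -m crank 'ROWS' [FORCE]. ROWS is JSON, a list of rows, each a list of 7 numbers: the shift along the tool's x, y, z in m, then the turn, a rotation vector about the tool's x, y, z in rad, then the closure, from 0 (fully open) to 1 (shut). In form: [[dx, dy, dz, ax, ay, az, gripper], ...]. A call has 1 to 5 rows; each row is the pose to reach, as a shift and turn from the pose commanded when the call began, along the tool's axes at that moment; what a row does not reach only later rows make up. A row lasts 1/10 s, in which the tool goes at most 50 mm and 8.59 degrees, less where a joint would pass 70% of its speed; a pose out of reach is approached as far as the arm can. A call with a gripper value outside its range is refused whole. The fingers move at their own pace and stop on an object; FORCE is the grip in N (left out, the last holds). Time passes only in rows, so rows that repeat a pose let the fingers close. It gives the time, the measured TCP pose, the force, the opening and the grip force at its end, in the units of the state.
- r.sense(): the state, without advancing time (a new reading comes with each control period).
- cams.grab_frame(name): name is "scene" or "top" or "wrist"; returns a dict with "image" (480x640x3 uint8, red, green, blue), "fx", "fy", "cx", "cy" (pixels), "position" and "orientation" of the camera in the world. Camera axes: x right, y down, z forward; pixel columns grow to the right and rows downward; lengths in mm; the calibration is good to about 2 mm. A picture is of the moment at which its call begins. There is no depth.
- sign_off(): hands the job in; it is judged then, once.
The state is a dict: "clock": time; "qpos": joint angles; "qvel": joint speeds; "joint_efforts": joint torques, N m; "eef_pos": TCP position; "tcp_rot": TCP orientation; "contact_force": force on the tool from outside, world axes, zero at the start; "wrist_torque": the same for the moment, N m; "opening": opening from 0.0 (shut) to 1.0 (fully open); "grasp_force": force on a finger pad.
Only numpy, scipy, OpenCV 4.12 (cv2) and the standard library are available. Lean on these libraries where they do the work, as an engineer would, in place of code of your own. Each camera call takes 0.05 s, during which the arm holds its last target. There are 200 camera calls.

## Working session

There is one attempt and no reset: what is moved stays moved. The work goes in short steps, Python scripts to look and compute and a shell command to move; the robot and the scene stay as the last step left them, time stands still between calls to the robot, and variables do not carry over. Pictures are saved under pics/ and viewed, at most 10 in all, crops included, and the job is handed in when it is done.

```bash
mkdir -p pics; python3 - <<'E'
from rig import r,cams
import cv2
for n in ("top","scene"):
    f=cams.grab_frame(n); cv2.imwrite(f"pics/{n}0.png",f["image"][:,:,::-1])
    print(n,f["fx"],f["fy"],f["cx"],f["cy"],f["position"],f["orientation"])
print(r.sense(), r.finger_overhang)
E
```

```text
top 468.72472829547314 468.72472829547314 321.94886202392183 226.89017129839362 [ 297.57566602  -12.69254518 1144.8387436 ] [-2.94149867 -0.00438374 -1.56964674]
scene 562.8408981850148 562.8408981850148 319.0153903825352 226.5940464214309 [1079.73128507 -827.51211965  875.67950555] [-2.27253535  0.00621568  0.59831783]
{'clock': 0.1, 'qpos': array([ 1.25060597e+00,  3.53597332e-01,  1.63405524e+00,  2.03437607e-05,
        1.15518698e+00, -2.40259958e-03]), 'qvel': array([-0.00016743, -0.0013554 , -0.00156476, -0.00210619,  0.0010106 ,
        0.00051526]), 'joint_efforts': array([-1.79019575e-03, -6.06353116e+01, -3.42814422e+01, -1.36071044e-04,
        3.99891913e-03,  1.16446586e-05]), 'eef_pos': array([195.16178848, 593.32945926, 249.62715096]), 'tcp_rot': array([-3.14034581e+00, -2.15973849e-05,  2.82379665e+00]), 'contact_force': array([-0.10701641, -0.71632814,  0.18143308]), 'wrist_torque': array([-0.05731547, -0.00222836, -0.00131947]), 'grasp_force': 0.0, 'opening': 1.0001389152707352} 19.0
```

View pics/top0.png

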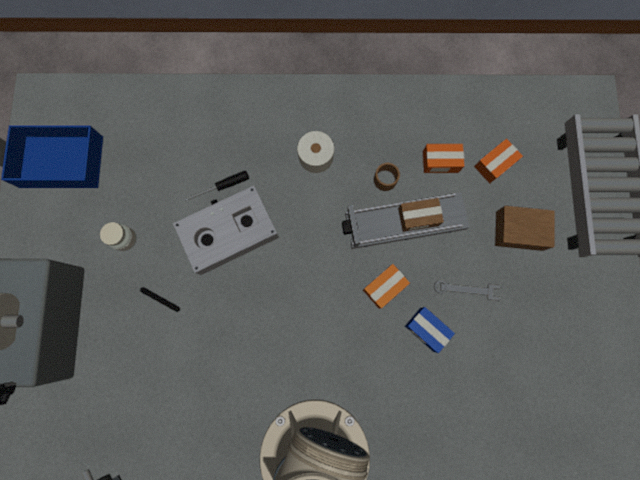

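View pics/scene0.png

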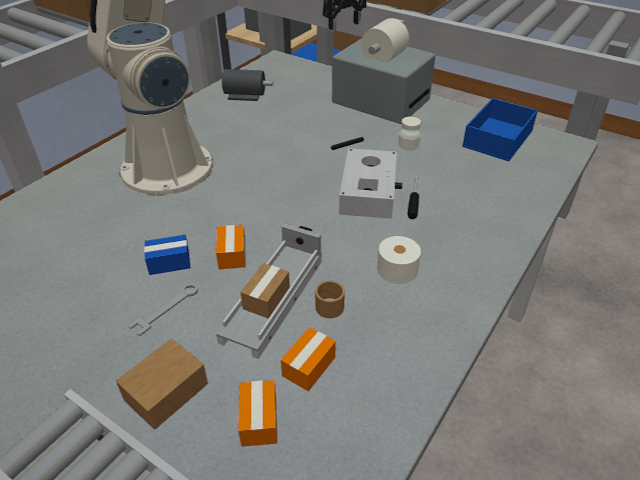

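The top view shows the lane to the right of the console. The stop is near (350,227), the brown carton near (421,213), and the lane's open end near (466,212). The round well is near (204,238) and the square one near (245,220). An orange box sits near (387,286) and the core near (387,177). I'll zoom in next.

```bash
cat > h.py <<'E'
import numpy as np
from scipy.spatial.transform import Rotation as R
def cast(f,uv,z):
    uv=np.atleast_2d(uv).astype(float)
    d=np.c_[(uv[:,0]-f["cx"])/f["fx"],(uv[:,1]-f["cy"])/f["fy"],np.ones(len(uv))]
    d=R.from_euler("xyz",f["orientation"]).apply(d); p=np.array(f["position"])
    return p+d*((z-p[2])/d[:,2])[:,None]
E
python3 - <<'E'
from rig import cams
import cv2,numpy as np
from h import cast
f=cams.grab_frame("top"); im=f["image"]
np.save("top.npy",im)
b=im[:,:,::-1]
a=cv2.resize(b[180:280,170:280],None,fx=5,fy=5,interpolation=cv2.INTER_CUBIC)
c=cv2.resize(b[180:260,335:475],None,fx=5.7,fy=5.7,interpolation=cv2.INTER_CUBIC)
cv2.imwrite("pics/con.png",a);cv2.imwrite("pics/lane.png",c)
# black key discs
g=im.max(2)
for n,(x0,y0,x1,y1) in dict(round=(194,226,216,250),square=(234,208,256,232)).items():
    m=(g[y0:y1,x0:x1]<50).astype(np.uint8)
    k,l,s,cc=cv2.connectedComponentsWithStats(m)
    i=1+s[1:,4].argmax(); px=cc[i]+[x0,y0]; print(n,s[i],px,cast(f,px,38))
hsv=cv2.cvtColor(im,cv2.COLOR_RGB2HSV)
sub=hsv[190:240,390:455]; print(hsv[205,410],hsv[222,430],hsv[213,422],hsv[225,380])
E
```

```text
round [  7   8  12  12 101] [206.84158416 239.32673267] [[491.11826297 258.24383849  38.        ]]
square [ 7  8 11 11 97] [246.24742268 220.68041237] [[536.98323063 165.49255895  38.        ]]
[ 15 125 110] [ 14 130 104] [ 39  16 163] [110  14 108]
```

View pics/con.png

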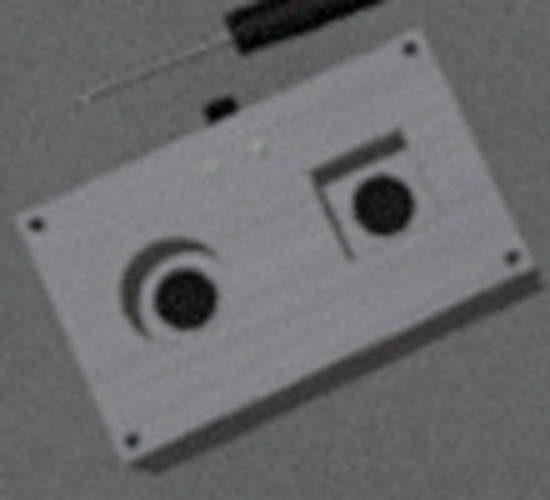

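View pics/lane.png

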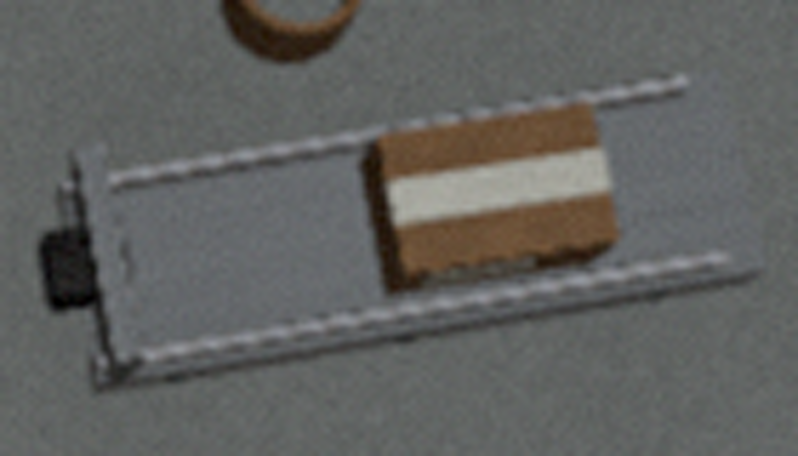

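The two keys are clear in the crop, at (207,239) and (246,221). The carton's top corners are at about (378,140), (588,105), (615,240) and (400,275) in the lane crop. The rails run (110,180)–(688,82) and (140,357)–(727,257), and there is clear space behind the carton.

```bash
python3 - <<'E'
from rig import cams
import numpy as np, cv2
from h import cast
f=cams.grab_frame("top")
L=lambda p:np.array(p)/5.7+[335,180]-.4
C=lambda p:np.array(p)/5+[170,180]-.4
u=cast(f,L([(110,180),(688,82)]),46);l=cast(f,L([(140,357),(727,257)]),46)
print("rails",u[:,:2],l[:,:2])
for a in(u,l): d=a[0]-a[1]; print(np.linalg.norm(d),np.arctan2(d[1],d[0]))
cc=cast(f,L([(378,140),(588,105),(615,240),(400,275)]),80);print("carton",cc[:,:2],cc.mean(0))
for i in range(4):print(np.linalg.norm(cc[i]-cc[i-1]))
print("stop top inner",cast(f,L([(105,150),(125,350)]),85)[:,:2])
c=cast(f,C([(17,215),(418,28),(540,265),(128,465)]),60);print("console",c[:,:2],c.mean(0))
d=c[0]-c[1];print(np.arctan2(d[1],d[0]))
# scene view check: cast key discs
s=cams.grab_frame("scene");g=s["image"].max(2)
for x0,y0,x1,y1 in((358,152,384,170),(354,174,382,192)):
    k,lb,st,ce=cv2.connectedComponentsWithStats((g[y0:y1,x0:x1]<50).astype(np.uint8))
    if k>1:
        i=1+st[1:,4].argmax();print("scene key",st[i],cast(s,ce[i]+[x0,y0],38))
E
```

```text
rails [[ 559.21495553  -94.18133398]
 [ 602.67345713 -341.17629568]] [[ 483.40576675 -105.75592871]
 [ 526.5096077  -353.37542206]]
250.789059701311 1.74496258652689
251.3431013432202 1.7431422914187853
carton [[ 568.25210691 -202.05943674]
 [ 583.31906431 -289.18626108]
 [ 526.41757792 -297.48331226]
 [ 511.67151674 -209.18498436]] [ 547.41506647 -249.47849861   80.        ]
57.02750750643217
88.42000183512536
57.50321913989825
89.52117642895938
stop top inner [[562.51774534 -89.40170151]
 [479.65443574 -96.4559175 ]]
console [[527.22190459 334.7283054 ]
 [619.49655991 148.15212775]
 [503.66498136  87.22131548]
 [409.11804775 275.85867638]] [514.8753734  211.49010625  60.        ]
2.030089108596992
scene key [10 13  5  1  5] [[487.05185766 272.19070378  38.        ]]
scene key [10 14  7  2 10] [[534.20187962 176.75308291  38.        ]]
```

```bash
cat > to.py <<'E'
import sys,numpy as np
from rig import r
from scipy.spatial.transform import Rotation as R
s=r.sense(); t=np.array([float(v) for v in sys.argv[1:4]]); yaw=float(sys.argv[4])
A=R.from_euler("xyz",s["tcp_rot"]); B=R.from_euler("xyz",[np.pi,0,yaw])
print(s["clock"],s["eef_pos"].round(1),s["tcp_rot"].round(3),"F",s["contact_force"].round(1))
print("shift m",(A.inv().apply(t-s["eef_pos"])/1000).round(4),"turn",(A.inv()*B).as_rotvec().round(3))
E
python3 to.py 563 -338 250 1.744
```

```text
0.25 [195.2 593.5 249.9] [-3.141  0.     2.824] F [-0.4  0.7  0.2]
shift m [-6.404e-01 -7.700e-01  5.000e-04] turn [-1.00e-03  0.00e+00  1.08e+00]
```

```bash
python3 -m crank '[[-0.64,-0.77,0,0,0,1.08,1],[-0.64,-0.77,0,0,0,1.08,1],[-0.64,-0.77,0,0,0,1.08,1],[-0.64,-0.77,0,0,0,1.08,1],[-0.64,-0.77,0,0,0,1.08,1]]' 30; python3 to.py 563 -338 250 1.744
```

```text
clock: 0.75
eef_pos: [287.3, 359.3, 250.3]
tcp_rot: [3.141, 0.0, 2.068]
contact_force: [0.8, 0.2, -0.1]
opening: 0.142
grasp_force: 0.0
0.75 [287.3 359.3 250.3] [3.141 0.    2.068] F [ 0.8  0.2 -0.1]
shift m [-7.444e-01 -9.040e-02  3.000e-04] turn [ 0.    -0.     0.324]
```

```bash
python3 -m crank '[[-0.744,-0.09,0,0,0,0.324,1],[-0.744,-0.09,0,0,0,0.324,1],[-0.744,-0.09,0,0,0,0.324,1],[-0.744,-0.09,0,0,0,0.324,1],[-0.744,-0.09,0,0,0,0.324,1]]'; python3 to.py 563 -338 250 1.744
```

```text
clock: 1.25
eef_pos: [380.7, 127.3, 250.6]
tcp_rot: [3.141, -0.0, 1.75]
contact_force: [0.4, 0.4, -0.7]
opening: -0.0
grasp_force: 0.0
1.25 [380.7 127.3 250.6] [ 3.141 -0.     1.75 ] F [ 0.4  0.4 -0.7]
shift m [-0.4904  0.0964  0.0006] turn [ 0.001 -0.     0.006]
```

```bash
python3 -m crank '[[-0.49,0.096,0,0,0,0.006,1],[-0.49,0.096,0,0,0,0.006,1],[-0.49,0.096,0,0,0,0.006,1],[-0.49,0.096,0,0,0,0.006,1],[-0.49,0.096,0,0,0,0.006,1]]'; python3 to.py 563 -338 250 1.744
```

```text
clock: 1.75
eef_pos: [471.7, -105.9, 250.5]
tcp_rot: [3.141, 0.0, 1.743]
contact_force: [1.8, -0.0, -0.4]
opening: -0.001
grasp_force: 0.0
1.75 [ 471.7 -105.9  250.5] [3.141 0.    1.743] F [ 1.8 -0.  -0.4]
shift m [-0.2443  0.0501  0.0005] turn [ 0.001  0.    -0.001]
```

```bash
python3 -m crank '[[-0.244,0.05,0,0,0,0,1],[-0.244,0.05,0,0,0,0,1],[-0.244,0.05,0,0,0,0,1],[-0.244,0.05,0,0,0,0,1],[-0.244,0.05,0,0,0,0,1]]'; python3 -m crank '[[0,0,0,0,0,0,1],[0,0,0,0,0,0,1]]';python3 to.py 563 -338 58 1.744
```

```text
clock: 2.25
eef_pos: [563.0, -337.6, 250.1]
tcp_rot: [3.142, -0.0, 1.743]
contact_force: [0.5, 0.1, -0.1]
opening: -0.001
grasp_force: 0.0
clock: 2.45
eef_pos: [562.3, -336.2, 249.4]
tcp_rot: [-3.141, -0.001, 1.742]
contact_force: [0.3, 1.0, 0.6]
opening: 0.001
grasp_force: 0.0
2.45 [ 562.3 -336.2  249.4] [-3.141e+00 -1.000e-03  1.742e+00] F [0.3 1.  0.6]
shift m [-0.0021  0.0006  0.1914] turn [-0.001 -0.001 -0.002]
```

```bash
python3 -m crank '[[0,0,0.05,0,0,0,1],[0,0,0.1,0,0,0,1],[0,0,0.15,0,0,0,1],[0,0,0.175,0,0,0,1],[0,0,0.19,0,0,0,1]]'; python3 -m crank '[[0,0,0,0,0,0,1],[0,0,0,0,0,0,1]]';python3 to.py 563 -338 58 1.744; python3 - <<'E'
from rig import cams
import cv2
b=cams.grab_frame("scene")["image"][:,:,::-1]
cv2.imwrite("pics/pre.png",cv2.resize(b[180:400,170:400],None,fx=2.5,fy=2.5))
E
```

```text
clock: 2.95
eef_pos: [561.0, -333.2, 57.9]
tcp_rot: [-3.139, -0.003, 1.745]
contact_force: [0.0, 0.2, -0.4]
opening: 0.001
grasp_force: 0.0
clock: 3.15
eef_pos: [563.4, -335.3, 61.7]
tcp_rot: [3.14, 0.001, 1.744]
contact_force: [0.2, 0.2, -0.2]
opening: 0.0
grasp_force: 0.0
3.15 [ 563.4 -335.3   61.7] [3.140e+00 1.000e-03 1.744e+00] F [ 0.2  0.2 -0.2]
shift m [-0.0026 -0.0008  0.0037] turn [0.001 0.001 0.   ]
```

View pics/pre.png

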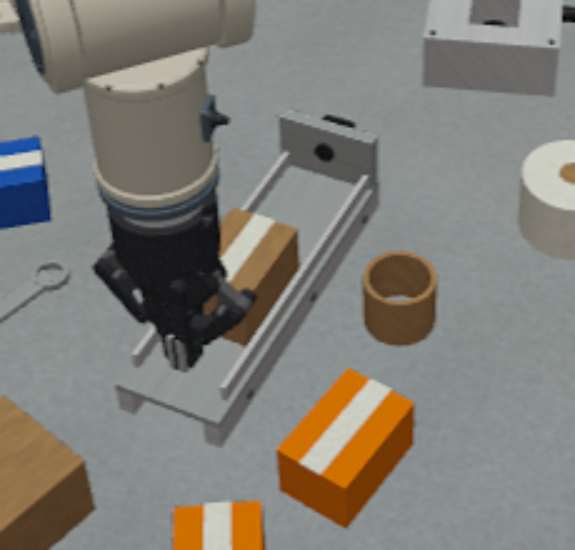

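The fingers are in the lane just behind the carton and centred between the rails, at about (180,345) in the crop. Next comes the push.

```bash
python3 -m crank '[[0.01,0,0,0,0,0,1],[0.02,0,0,0,0,0,1],[0.03,0,0,0,0,0,1],[0.035,0,0,0,0,0,1],[0.04,0,0,0,0,0,1]]'; python3 -m crank '[[0.01,0,0,0,0,0,1],[0.02,0,0,0,0,0,1],[0.03,0,0,0,0,0,1],[0.04,0,0,0,0,0,1],[0.05,0,0,0,0,0,1]]'; python3 -m crank '[[0.01,0,0,0,0,0,1],[0.02,0,0,0,0,0,1],[0.03,0,0,0,0,0,1],[0.034,0,0,0,0,0,1],[0.037,0,0,0,0,0,1]]';python3 to.py 538 -194 60 1.744
```

```text
clock: 3.7
eef_pos: [556.2, -295.8, 61.0]
tcp_rot: [3.14, 0.001, 1.744]
contact_force: [-0.5, -3.2, 3.8]
opening: -0.005
grasp_force: 1.7
clock: 4.2
eef_pos: [546.9, -245.9, 60.3]
tcp_rot: [-3.142, 0.0, 1.744]
contact_force: [-0.3, -3.3, 2.4]
opening: -0.003
grasp_force: 1.6
clock: 4.7
eef_pos: [540.6, -209.7, 60.2]
tcp_rot: [-3.141, -0.0, 1.744]
contact_force: [0.0, -2.7, 2.1]
opening: -0.006
grasp_force: 1.4
4.7 [ 540.6 -209.7   60.2] [-3.141 -0.     1.744] F [ 0.  -2.7  2.1]
shift m [0.0159 0.0002 0.0002] turn [-0. -0.  0.]
```

```bash
python3 -m crank '[[0.003,0,0,0,0,0,1],[0.006,0,0,0,0,0,1],[0.008,0,0,0,0,0,1],[0.010,0,0,0,0,0,1],[0.012,0,0,0,0,0,1]]'; python3 - <<'E'
from rig import cams
import cv2
b=cams.grab_frame("scene")["image"][:,:,::-1]
cv2.imwrite("pics/p2.png",cv2.resize(b[200:360,220:360],None,fx=3.7,fy=3.7))
E
```

```text
clock: 5.2
eef_pos: [538.6, -198.4, 60.3]
tcp_rot: [-3.142, -0.0, 1.744]
contact_force: [-0.3, -2.9, 2.2]
opening: 0.001
grasp_force: 1.4
```

View pics/p2.png

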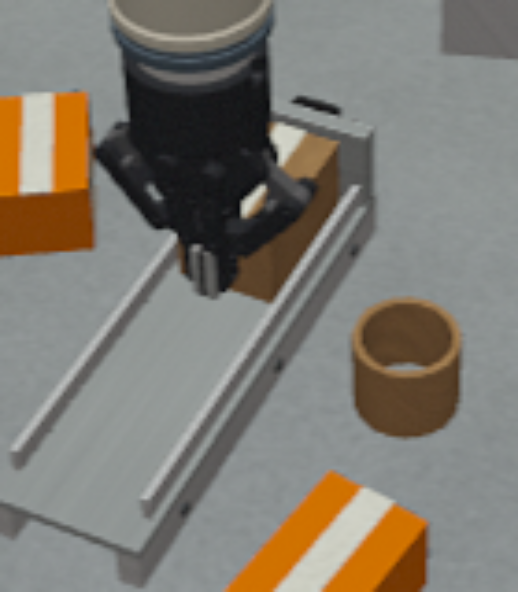

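The carton is nearly at the stop, with its far top corner near (338,145) in the crop against the plate. I'll keep pushing in small steps until the force rises.

```bash
for i in 1 2; do python3 -m crank '[[0.001,0,0,0,0,0,1],[0.002,0,0,0,0,0,1],[0.003,0,0,0,0,0,1]]' | grep -E "eef|contact"; done
```

```text
eef_pos: [538.1, -195.5, 60.3]
contact_force: [0.9, -2.2, 0.7]
eef_pos: [538.3, -195.1, 60.5]
contact_force: [-0.6, -24.1, -2.6]
```

The force jumped to 24 N, so the carton is at the stop. I'll back off and lift.

```bash
python3 -m crank '[[-0.003,0,0,0,0,0,1],[-0.010,0,0,0,0,0,1],[-0.03,0,0,0,0,0,1],[-0.05,0,-0.02,0,0,0,1],[-0.05,0,-0.07,0,0,0,1]]'; python3 -m crank '[[0,0,-0.05,0,0,0,1],[0,0,-0.1,0,0,0,1],[0,0,-0.1,0,0,0,1]]'; python3 to.py 491 258 200 1.744
```

```text
clock: 6.35
eef_pos: [544.4, -243.6, 127.4]
tcp_rot: [-3.136, -0.003, 1.743]
contact_force: [0.8, -0.9, 0.2]
opening: -0.001
grasp_force: 0.0
clock: 6.65
eef_pos: [549.8, -244.4, 237.7]
tcp_rot: [3.132, 0.006, 1.743]
contact_force: [0.6, -1.0, 0.3]
opening: -0.004
grasp_force: 0.0
6.65 [ 549.8 -244.4  237.7] [3.132 0.006 1.743] F [ 0.6 -1.   0.3]
shift m [0.5053 0.028  0.0348] turn [ 0.01   0.006 -0.001]
```

```bash
python3 -m crank '[[0.25,0.014,0.015,0,0,0,1],[0.25,0.014,0.015,0,0,0,1],[0.25,0.014,0.015,0,0,0,1],[0.25,0.014,0.015,0,0,0,1],[0.25,0.014,0.015,0,0,0,1]]'; python3 -m crank '[[0.25,0.014,0.015,0,0,0,1],[0.25,0.014,0.015,0,0,0,1],[0.25,0.014,0.015,0,0,0,1],[0.25,0.014,0.015,0,0,0,1],[0.25,0.014,0.015,0,0,0,1]]';  python3 -m crank '[[0,0,0,0,0,0,1],[0,0,0,0,0,0,1],[0,0,0,0,0,0,1]]'; python3 to.py 491 258 150 1.744;  python3 - <<'E'
from rig import cams
import cv2,numpy as np
b=cams.grab_frame("top")["image"][:,:,::-1]
a=cv2.resize(b[150:280,160:480],None,fx=2.5,fy=2.5,interpolation=cv2.INTER_CUBIC)
c=cv2.resize(cams.grab_frame("scene")["image"][130:300,230:430,::-1],None,fx=1.55,fy=1.55,interpolation=cv2.INTER_CUBIC)
o=np.zeros((590,800,3),np.uint8);o[:325]=a;o[325:325+c.shape[0],:c.shape[1]]=c[:265]
cv2.imwrite("pics/mid.png",o)
E
```

```text
clock: 7.15
eef_pos: [516.9, 7.1, 215.0]
tcp_rot: [-3.142, -0.0, 1.743]
contact_force: [1.2, 0.1, -0.2]
opening: -0.001
grasp_force: 0.0
clock: 7.65
eef_pos: [487.9, 255.4, 200.0]
tcp_rot: [-3.141, 0.0, 1.744]
contact_force: [1.8, -0.3, -0.1]
opening: -0.0
grasp_force: 0.0
clock: 7.95
eef_pos: [488.1, 252.8, 199.9]
tcp_rot: [-3.141, 0.001, 1.743]
contact_force: [-0.2, 1.0, 0.7]
opening: -0.001
grasp_force: 0.0
7.95 [488.1 252.8 199.9] [-3.141e+00  1.000e-03  1.743e+00] F [-0.2  1.   0.7]
shift m [0.0046 0.0037 0.0499] turn [-0.001  0.001 -0.001]
```

View pics/mid.png

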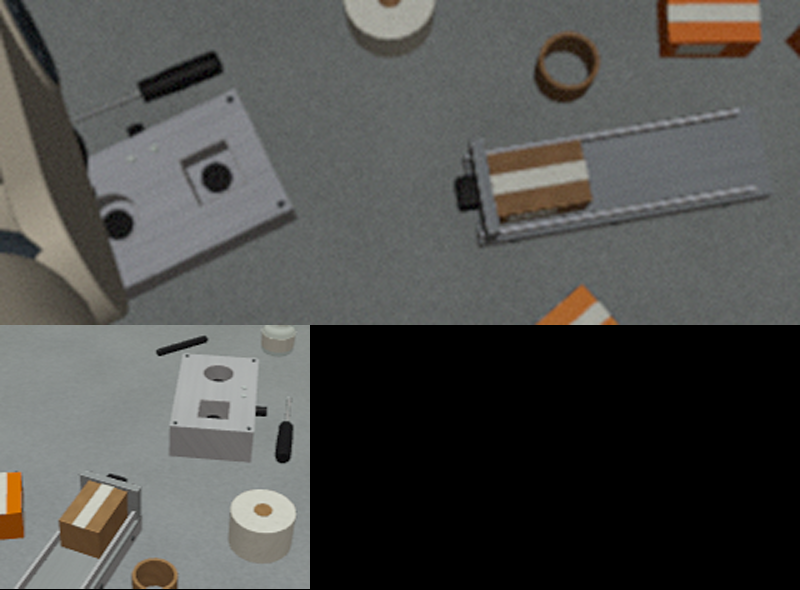

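The carton sits flush against the stop plate, at about (485,180) in the composite, and the wells are undisturbed. Next I'll line up over the round well and descend.

```bash
python3 -m crank '[[0.0046,0.0037,0.05,0,0,0,1],[0.0046,0.0037,0.1,0,0,0,1],[0.0046,0.0037,0.1,0,0,0,1],[0.0046,0.0037,0.1,0,0,0,1]]'; python3 -m crank '[[0,0,0,0,0,0,1],[0,0,0,0,0,0,1]]'; python3 to.py 491 258 62 1.744; python3 - <<'E'
from rig import cams
import cv2
f=cams.grab_frame("wrist")
cv2.imwrite("pics/w.png",f["image"][:,:,::-1])
E
```

```text
clock: 8.45
eef_pos: [490.8, 258.0, 100.6]
tcp_rot: [-3.14, 0.001, 1.742]
contact_force: [0.4, -0.2, 1.3]
opening: 0.003
grasp_force: 0.0
clock: 8.65
eef_pos: [492.4, 259.6, 103.0]
tcp_rot: [3.138, -0.001, 1.743]
contact_force: [0.2, 0.0, 0.0]
opening: -0.003
grasp_force: 0.0
8.65 [492.4 259.6 103. ] [ 3.138e+00 -1.000e-03  1.743e+00] F [0.2 0.  0. ]
shift m [-0.0013 -0.0018  0.041 ] turn [ 0.004 -0.001 -0.001]
```

View pics/w.png

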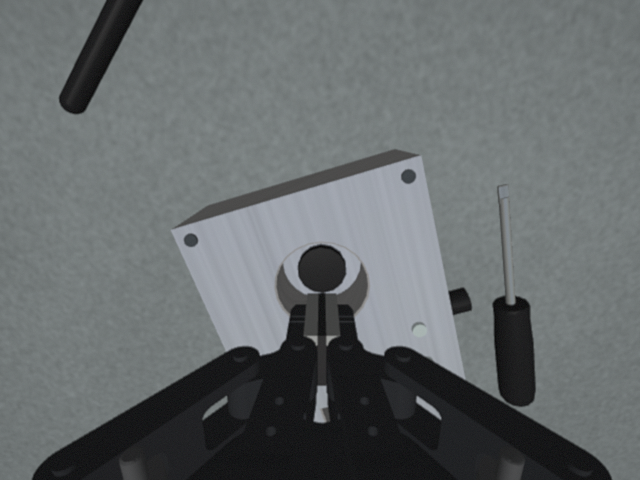

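The wrist view shows the key disc at (322,268), in line laterally with the fingertips near (321,315). I'll cross-check the key position by casting a ray from this view.

```bash
python3 - <<'E'
from rig import cams,r
from h import cast
f=cams.grab_frame("wrist"); print(cast(f,[(322,268)],38), cast(f,[(278,283),(367,283),(322,242)],60), r.sense()["eef_pos"])
E
```

```text
[[492.28011517 261.70231708  38.        ]] [[468.75076051 258.09241148  60.        ]
 [516.00173643 266.20985279  60.        ]
 [488.11516324 285.00846368  60.        ]] [491.86583162 259.49019833 102.34158293]
```

```bash
python3 -m crank '[[0,0,0.01,0,0,0,1],[0,0,0.022,0,0,0,1],[0,0,0.032,0,0,0,1],[0,0,0.04,0,0,0,1],[0,0,0.04,0,0,0,1]]'; python3 -m crank '[[0,0,0,0,0,0,1]]'; python3 to.py 491.7 260 50 1.744
```

```text
clock: 9.25
eef_pos: [489.8, 258.5, 58.6]
tcp_rot: [-3.139, 0.001, 1.744]
contact_force: [-0.7, 0.6, 1.1]
opening: -0.001
grasp_force: 0.0
clock: 9.35
eef_pos: [490.6, 259.0, 59.9]
tcp_rot: [-3.141, 0.0, 1.744]
contact_force: [-0.0, -0.1, 0.3]
opening: 0.002
grasp_force: 0.0
9.35 [490.6 259.   59.9] [-3.141  0.     1.744] F [-0.  -0.1  0.3]
shift m [0.0008 0.0013 0.0099] turn [-0.001  0.    -0.   ]
```

```bash
python3 -m crank '[[0,0,0.002,0,0,0,1],[0,0,0.004,0,0,0,1],[0,0,0.006,0,0,0,1],[0,0,0.008,0,0,0,1]]' | grep -E "eef|contact";  python3 -m crank '[[0,0,0.0015,0,0,0,1],[0,0,0.003,0,0,0,1]]' | grep -E "clock|eef|contact"
```

```text
eef_pos: [491.1, 259.2, 52.7]
contact_force: [0.2, 0.2, 3.9]
clock: 9.95
eef_pos: [491.3, 259.3, 50.6]
contact_force: [-7.2, -3.8, 34.4]
```

The key is bottomed. I'll hold about 0.5 s and then release.

```bash
python3 -m crank '[[0,0,-0.001,0,0,0,1],[0,0,-0.001,0,0,0,1],[0,0,-0.001,0,0,0,1],[0,0,-0.001,0,0,0,1]]'| grep -E "clock|eef|contact"; python3 -m crank '[[0,0,-0.008,0,0,0,1],[0,0,-0.02,0,0,0,1],[0,0,-0.05,0,0,0,1],[0,0,-0.1,0,0,0,1],[0,0,-0.15,0,0,0,1]]'; python3 -m crank '[[0,0,-0.03,0,0,0,1],[0,0,-0.03,0,0,0,1],[0,0,-0.03,0,0,0,1]]'; python3 - <<'E'
from rig import cams
import cv2,numpy as np
w=cams.grab_frame("wrist")["image"][:,:,::-1]; s=cams.grab_frame("scene")["image"][:,:,::-1]
cv2.imwrite("pics/end.png",cv2.resize(np.hstack([w,s]),(800,300),interpolation=cv2.INTER_AREA))
E
```

```text
clock: 10.35
eef_pos: [491.2, 259.3, 51.0]
contact_force: [-1.2, -0.8, 9.1]
clock: 10.85
eef_pos: [489.8, 258.5, 201.9]
tcp_rot: [-3.14, 0.001, 1.744]
contact_force: [0.9, 0.1, -0.4]
opening: -0.003
grasp_force: 0.0
clock: 11.15
eef_pos: [490.7, 259.0, 231.3]
tcp_rot: [3.14, -0.0, 1.744]
contact_force: [0.2, -0.6, -0.0]
opening: 0.003
grasp_force: 0.0
```

View pics/end.png

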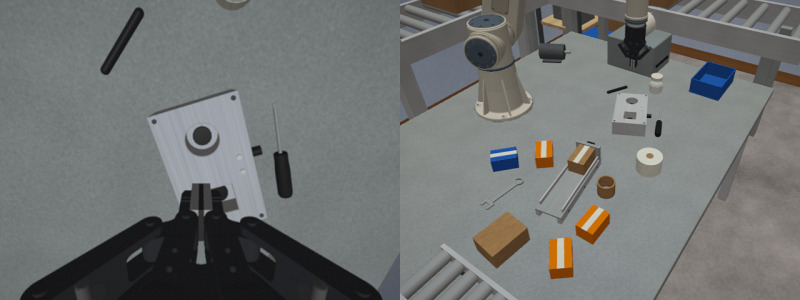

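The arm is clear of everything, the carton is at the stop (580,157), the key is back up (202,135), and the bystanders are where they were.

```bash
python3 -c "from rig import sign_off; print(sign_off())"
```

```text
the job is handed in; nothing more can be done
None
```

I pushed the carton along the lane against the end stop, then pressed the reset key fully down, held it about 0.5 s and let it come back up; nothing else looked disturbed in the last picture, and I handed the job in at about 11 s.

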